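# Hang the femoral yoke on the instrument rail

### The arm

A 7-joint arm with a two-finger parallel gripper is mounted at the origin on the work surface. World frame = base frame: x ahead of the robot, y to its left, z up, the work surface at z = 0. Lengths are in m, angles in rad, forces in N, time in s.
With the tool pointing down it reaches from about 0.425 to 0.925 m from the base axis. Payload 6.8 kg.
Tool frame: the origin (TCP) lies at the centre of the arm's flange, where the gripper is bolted on; the fingertips stand 173 mm ahead of it and the grasp point (between the pads) lies 155 mm ahead of it; y points along the fingers, x is the direction in which the jaws open and shut, and the axes are right-handed (so a half turn about y gives the same grasp; the last joint's range is limited). The gripper opens to 85 mm and grips with 20 to 120 N. Pads are 22 mm wide; open, the fingers measure 114 mm over their backs; the gripper's body (76 mm by 85 mm) begins 54 mm behind the grasp point. The pads swing forward as they close: fully open they stand 13 mm farther back than shut.
Start: joints at [-1.329, 0.477, 0.022, 1.555, -0.011, 1.109, -0.083], TCP at [0.231, 0.634, 0.405] pointing down, gripper open.
Joint ranges: [-2.96, 2.96], [-0.34, 2.1], [-1.41, 1.46], [0.24, 2.44], [-1.37, 4.51], [0.17, 1.92], [-2.96, 2.96]. Speed limits (rad/s): [2.39, 2.39, 3.14, 3.14, 3.14, 3.14, 3.14].

### API

Orientations are given as a unit quaternion [w, x, y, z].
In Python, from station import bot gives the robot as it stands.
- The arm moves only by the tool carry_out, never from a script. Its argument "plan" is a list of rows, each an object of numbers: "x", "y", "z": the shift along the tool's x, y, z in cm; "ax", "ay", "az": the turn, a rotation vector about the tool's x, y, z in rad. In form: [{"x": .., "y": .., "z": .., "ax": .., "ay": .., "az": ..}, ...]. A call has 1 to 12 rows; each row is the pose to reach, as a shift and turn from the pose measured when the call began, along the tool's axes at that moment; what a row does not reach only later rows make up. A row lasts 1/10 s, in which the tool goes at most 50 mm and 8.59 degrees, less where a joint would pass 70% of its speed; a pose out of reach is approached as far as the arm can. A call with a gripper value outside its range is refused whole. "gripper" is the opening, from 0 (shut) to 1 (fully open), set as the call begins (left out, the last holds). The fingers move at their own pace and stop on an object; "newtons" is the grip in N (left out, the last holds). Time passes only in rows, so rows that repeat a pose let the fingers close. It gives the time, the measured TCP pose, the force and the opening at its end, in the units of the state.
- bot.get_obs(): the state, without advancing time (a new reading comes with each control period).
- bot.read_camera(name): name is "side" or "top" or "wrist"; returns a dict with "image" (480x640x3 uint8, red, green, blue), "z_map" (480x640 float32, m along the optical axis (not along the pixel's ray), 0 where there is no reading), "intrinsics" (3x3 intrinsics, pixels), "cam_to_world" (4x4, takes a point from camera to world coordinates); the wrist camera has in their place "hand_eye" (4x4, takes a point from camera to tool coordinates, whose origin is the TCP and whose axes are the tool frame's). Camera axes: x right, y down, z forward; pixel columns grow to the right and rows downward; lengths in m; the calibration is good to about 2 mm. A picture is of the moment at which its call begins: read the wrist's pose just before it.
- bot.hand_in(): hands the job in, once; it reports no verdict.
Trained networks look in a picture, given as the dict that the camera call returned (one of the last four; its "shot" number tells which), for a name from the list of things; names that differ only in an ending like _2 or _b are one class to them, and where a whole thing is asked for, a point or a joint stands for the part that bears it (a point fixed in the world has none). Each returns a list of dicts, best first, with "conf" (0 to 1); they miss things now and then, are a little off and sometimes report something else, mostly with a low value. They report only what shows in the picture. A call takes as long as a camera call. They do not tell look-alikes from the thing itself.
- bot.cut_out(picture, thing): "mask" (480x640 bool, what is visible of it) and "xy" ([column, row] in pixels, amid what is visible of it).
The state is a dict: "t": time; "q": joint angles; "joint_vel": joint speeds; "joint_torque": joint torques, N m; "eef_pos": TCP position; "tool_rot": TCP orientation; "contact_force": force on the tool from outside, world axes, zero at the start; "torque": the same for the moment, N m; "gripper_width": opening from 0.0 (shut) to 1.0 (fully open).
Only numpy, scipy, OpenCV 4.12 (cv2) and the standard library are available. Lean on these libraries where they do the work, as an engineer would, in place of code of your own. Each camera call takes 0.05 s, during which the arm holds its last target. There are 200 camera calls.

### The job

Take the red-tipped yoke from its tray and hang it astride the steel rail between the two red collars, one leg on each side of the bar, legs straight down and the bar fully home in the crotch of the fork. The rail's height is not known beforehand: ease the yoke down until the rail bears it before you let go: do not drop it on, and do not force it down. Leave the other yoke hanging in peace and do not disturb the cup, the mallet and the bowl.

Things in the scene. Friction and masses are not known exactly. Their poses are not given: they have to be found in the camera images.
- yoke: Two-legged steel fork, black handle, red leg tips, 198 mm long, 16 mm thick, 0.25 to 0.5 kg; starts flat on the tray's brackets, handle jutting out towards the rail. Origin: mid-thickness on the centreline (46 mm up), where the axis of the rail lies when home in the fork's 90 degree V (apex at x = -10 mm). Own x points along the legs (straight down when hung), z is the normal of the flat face.
- yoke_grip (a point): Middle of the yoke's handle, at x = -57 mm in the yoke's frame, same axes. Handle: bar 24 mm wide (y), 18 mm thick (z), 75 mm long (yoke x = -95 to -20 mm).
- yoke_tips (a point): Midway between the red leg tips, at x = +102 mm in the yoke's frame, same axes. The legs' inner faces are at y = +-16 mm, outer at +-27 mm; the tips flare out to +-35 mm. The centre of mass is about 25 mm from the yoke's origin towards the tips.
- tray: Fixed low aluminium tray, 150 x 170 mm, walls 30 mm high at its sides and far end, no wall at the end where the handle juts out; two black cross brackets 110 mm long, tops 38 mm above the table. Origin on the table under the yoke's nominal origin; x points to its walled far end (away from the rail); the tray floor reaches from x = -20 to 130 mm.
- stand: Rail stand, fixed: dark foot plate 90 x 380 x 12 mm, two telescopic posts 340 mm apart carrying a level steel bar 14 mm in diameter, 356 mm long, straight above the plate's middle line. Origin: centre of the plate's underside; y runs along the bar, z up. The clamped posts set the bar's axis anywhere from 150 to 190 mm above the table; this height is not reported: see it or feel for it.
- bay_mark (a point): Point 13 mm above the table at the centre of the red patch on the foot plate, straight below the middle of the bay (137 to 177 mm above it): the length of bar between two red collars, each 25 mm in diameter and 8 mm thick, 76 mm clear between them. At y = -75 mm in the stand's frame; y runs along the bar, z up.
- hung (a joint): Swing (rad, 0 hanging straight) of a second yoke of the same shape and size, grey handle and blue tips, hung on the bar at y = +85 mm of the stand's frame (160 mm from the bay); it swings easily about the bar. Its handle reaches 95 mm above the bar's axis, its legs 102 mm below.
- cup: Steel cup, 72 mm across, 85 mm high, standing on the table. Origin at the centre of its underside.
- mallet: Hammer 220 mm long lying on the table. Origin at its underside, about mid-length.
- bowl: Steel bowl, 110 mm across, 40 mm high, on the table near the robot. Origin at the centre of its underside.
There are look-alikes about, which are no part of the job. What is shaped like the yoke but green, purple or yellow is not meant.

How it is judged:
On the way, in this order (a step that is already met when the one before it is completed fails the run):
1. the yoke is lifted well clear of its tray in the gripper (height (world z) of yoke above 0.12 m and contact force between the fingers and yoke above 1 N), for 0.1 s.
2. still held, the yoke straddles the rail between the red collars and the rail bears on it (x of yoke in the frame of bay_mark between -0.01 and 0.01 m and y of yoke in the frame of bay_mark between -0.031 and 0.031 m and z of yoke in the frame of bay_mark between 0.13 and 0.19 m and angle between yoke's own x axis and vertical above 2 rad and contact force between yoke and stand above 0.5 N and contact force between the fingers and yoke above 1 N), for 0.15 s.
At the end, for the whole second after the job is handed in: Yoke hangs still, borne by the rail between the collars: origin within 31 mm of mid-bay along the bar, 6 mm across it, 130 to 184 mm above the mark; legs within 12 degrees of straight down, square to the bar within 20; other yoke within 20 degrees of plumb; cup, mallet, bowl moved under 30 mm (x of yoke in the frame of bay_mark between -0.006 and 0.006 m and y of yoke in the frame of bay_mark between -0.031 and 0.031 m and z of yoke in the frame of bay_mark between 0.13 and 0.184 m and angle between yoke's own x axis and vertical above 2.92 rad and angle between the y axis of yoke and the x axis of bay_mark, either way round below 0.35 rad and contact force between yoke and stand above 0.5 N and linear speed of yoke below 0.02 m/s and angular speed of yoke below 0.3 rad/s and value of joint hung between -0.35 and 0.35 rad and distance of each of cup, mallet, bowl from where it was at the start of the episode below 0.03 m); the robot touches nothing.
It fails at once if the yoke is forced against the rail (over 30 N) (contact force between yoke and stand above 30 N).
It fails at once if the yoke is dropped: it falls free of the fingers at over 0.4 m/s (contact force between the fingers and yoke below 0.05 N and linear speed of yoke above 0.4 m/s).
It fails at once if the yoke already hanging is knocked into a swing of more than 20 degrees (not (value of joint hung between -0.35 and 0.35 rad)).
It fails at once if the cup, the mallet or the bowl is displaced by more than 30 mm (distance of any of cup, mallet, bowl from where it was at the start of the episode above 0.03 m).
It also fails if it takes over 54 s, if anything falls off the work surface, if the arm or the gripper's body presses on something with over 40 N, if the wrist force passes 120 N, or if a joint passes its speed limit or range.

## Working session

There is one attempt and no reset: what is moved stays moved. The work goes in short steps, Python scripts to look and compute and a tool call to move; the robot and the scene stay as the last step left them, time stands still between calls to the robot, and variables do not carry over. Pictures are saved under pics/ and viewed, about 8 in all and at most 12, crops included, and the job is handed in when it is done.

Besides the shell and the picture viewer there is one more tool, called after "Request:" as name(argument=value, ...) on one line, values as JSON. carry_out: Moves the arm, as the interface text tells. Its arguments: {"type":"object","properties":{"plan":{"type":"array","items":{"type":"object","properties":{"x":{"type":"number"},"y":{"type":"number"},"z":{"type":"number"},"ax":{"type":"number"},"ay":{"type":"number"},"az":{"type":"number"}}}},"gripper":{"type":"number"},"newtons":{"type":"number"}},"required":["plan"]}

```bash
ls; mkdir -p pics
cat > h.py <<'E'
import numpy as np,cv2
from station import bot
from scipy.spatial.transform import Rotation as R
def pose(o=None):
    o=o or bot.get_obs(); q=o['tool_rot']; T=np.eye(4)
    T[:3,:3]=R.from_quat([q[1],q[2],q[3],q[0]]).as_matrix(); T[:3,3]=o['eef_pos']; return T
def shot(n):
    T=pose(); p=bot.read_camera(n)
    p['C']=p['cam_to_world'] if n!='wrist' else T@p['hand_eye']; return p
def cloud(p):
    v,u=np.mgrid[:480,:640]; z=p['z_map']; K=p['intrinsics']
    P=np.stack([(u-K[0,2])/K[0,0]*z,(v-K[1,2])/K[1,1]*z,z],-1)
    W=P@p['C'][:3,:3].T+p['C'][:3,3]; W[z==0]=np.nan; return W
def save(p,n): cv2.imwrite('pics/'+n+'.png',p['image'][...,::-1])
E
python3 - <<'E'
from h import *
np.set_printoptions(precision=4,suppress=True)
o=bot.get_obs(); print(o)
for n in ['top','side']:
    p=shot(n); save(p,n+'0'); W=cloud(p)
    for t in ['yoke','tray','stand','cup','mallet','bowl','bay_mark','yoke_grip','yoke_tips']:
        try:
            for d in bot.cut_out(p,t)[:5]:
                print(n,t,round(d['conf'],2),d['xy'],np.nanmedian(W[d['mask']],0))
        except Exception as e: print(t,e)
E
```

```text
pics
{'t': 0.0, 'q': array([-1.3291,  0.4778,  0.0223,  1.5564, -0.0115,  1.1093, -0.0831]), 'joint_vel': array([-0.0018,  0.0014,  0.0012,  0.0021,  0.0022, -0.0006,  0.0001]), 'joint_torque': array([ -0.0003, -59.6457,   1.6077, -28.1192,   0.0124,   0.0096,
        -0.    ]), 'eef_pos': array([0.2312, 0.6339, 0.4037]), 'tool_rot': array([-0.579 ,  0.5798,  0.4049, -0.4059]), 'contact_force': array([ 0.0839, -0.2724,  0.1545]), 'torque': array([-0.0234,  0.0612, -0.0236]), 'gripper_width': 0.9961966606933542}
top yoke 0.87 [370.1, 244.2] [ 0.545  -0.266   0.0519]
top yoke 0.71 [405.6, 343.7] [ 0.2989 -0.3549  0.0144]
top yoke 0.62 [488.7, 251.8] [ 0.5361 -0.5745  0.0143]
top yoke 0.59 [372.4, 137.9] [ 0.8144 -0.2721  0.0149]
top tray 0.75 [393.5, 233.7] [ 0.5736 -0.3212  0.0054]
top stand 0.61 [188.8, 252.5] [0.5221 0.1978 0.0112]
top stand 0.4 [174.7, 180.4] [0.6981 0.2424 0.0219]
top cup 0.68 [277.7, 160.4] [ 0.7547 -0.0354  0.0318]
top mallet 0.72 [173.4, 179.4] [0.7101 0.2424 0.0213]
top bowl 0.9 [289.1, 309.5] [ 0.379  -0.06    0.0149]
top bay_mark 0.72 [184.9, 252.5] [0.5213 
[... 1011 characters left out ...]
 [201.6, 409.3] [0.6909 0.2478 0.0235]
side bay_mark 0.77 [309.6, 399.1] [0.5132 0.2167 0.0135]
side bay_mark 0.38 [397.8, 305.6] [ 0.3758 -0.0781  0.0203]
side yoke_grip 0.95 [336.4, 219.2] [ 0.5425 -0.2632  0.0538]
side yoke_grip 0.88 [233.6, 217.2] [ 0.8014 -0.2693  0.0151]
side yoke_grip 0.81 [441.7, 221.7] [ 0.293  -0.3519  0.0163]
side yoke_grip 0.68 [361.4, 161.6] [ 0.5372 -0.5572  0.0155]
side yoke_grip 0.35 [203.8, 409.2] [0.689  0.2478 0.0231]
side yoke_tips 0.91 [438.4, 220.1] [ 0.2968 -0.3581  0.016 ]
side yoke_tips 0.8 [235.0, 214.3] [ 0.8051 -0.2696  0.0144]
side yoke_tips 0.76 [340.7, 218.6] [ 0.542  -0.2627  0.0538]
side yoke_tips 0.67 [356.7, 161.9] [ 0.54   -0.5561  0.0156]
```

View pics/top0.png

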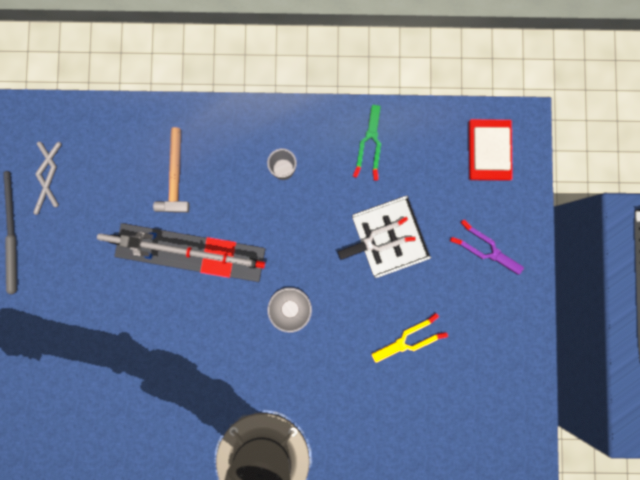

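View pics/side0.png

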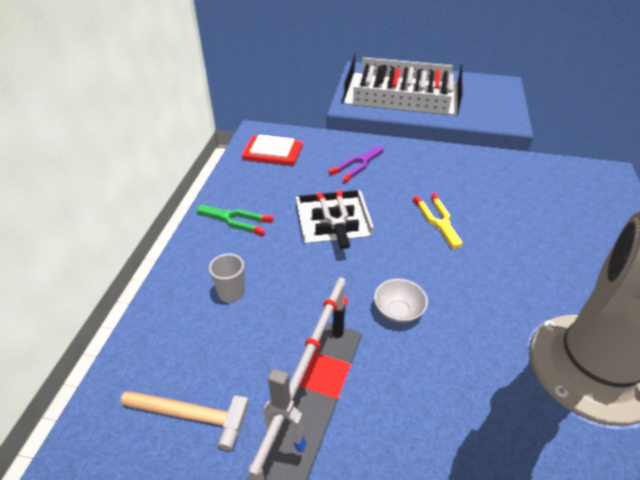

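The top view shows four yoke-like things. The black-handled yoke with red tips lies in the tray at (370,244). The others are green (372,138), purple (488,252) and yellow (405,343), and all three are look-alikes. I choose the tray one. The stand runs from about (100,237) to (265,265), with its bay over the red patch at (218,257).

```bash
cat > m.py <<'E'
from h import *
np.set_printoptions(precision=4,suppress=True)
for n in ['top','side']:
    p=shot(n); W=cloud(p); im=p['image'].astype(int); r,g,b=im[...,0],im[...,1],im[...,2]
    red=(r>150)&(g<80)&(b<80)
    X,Y,Z=W[...,0],W[...,1],W[...,2]
    # yoke in tray
    ds=[d for d in bot.cut_out(p,'yoke') if np.linalg.norm(np.nanmedian(W[d['mask']],0)[:2]-[.545,-.265])<.05]
    if ds:
        m=ds[0]['mask']|False
        near=(np.hypot(X-.55,Y+.28)<.13)
        Q=W[near&(Z>.042)&(Z<.075)]
        dark=near&(im.max(-1)<60)&(Z>.042)&(Z<.075)
        tips=near&red&(Z>.03)
        print(n,'handle',dark.sum(),np.median(W[dark],0),'tips',tips.sum(),np.mean(W[tips],0), 'z80',np.percentile(Q[:,2],[10,50,90]))
        l,lab=cv2.connectedComponents(tips.astype(np.uint8))
        for i in range(1,l):
            if (lab==i).sum()>4: print('  tip',(lab==i).sum(),W[lab==i].mean(0))
        D=W[dark]; rect=cv2.minAreaRect((D[:,:2]*1000).astype(np.float32)); print('  handle rect',rect)
        A=Q; c=A.mean(0); print('  all',c, np.linalg.svd(A[:,:2]-c[:2],full_matrices=False)[2][0], cv2.minAreaRect((A[:,:2]*1000).astype(np.float32)))
    st=(np.abs(X-.52)<.13)&(Y>.02)&(Y<.5)
    pr=st&red&(Z<.03); print(n,'patch',pr.sum(),cv2.minAreaRect((W[pr][:,:2]*1000).astype(np.float32)),np.median(W[pr],0))
    bar=st&(Z>.13)&(Z<.215)
    B=W[bar]; c=np.median(B,0); v=np.linalg.svd(B-B.mean(0),full_matrices=False)[2][0]
    print('  bar',len(B),B.mean(0),v,np.percentile(B[:,2],[5,50,95]))
    col=st&red&(Z>.1); l,lab=cv2.connectedComponents(col.astype(np.uint8))
    for i in range(1,l): print('  collar',(lab==i).sum(),W[lab==i].mean(0),W[lab==i][:,2].max())
    pl=st&(Z>.005)&(Z<.02); print('  plate',cv2.minAreaRect((W[pl][:,:2]*1000).astype(np.float32)))
    hi=st&(Z>.215); print('  hung handle',hi.sum(),W[hi].mean(0) if hi.any() else '',W[hi].max(0) if hi.any() else '')
E
python3 m.py
cat > fk.py <<'E'
import numpy as np
from scipy.spatial.transform import Rotation as R
def FK(q,d7=.097):
    # xArm7 modified DH
    al=[0,-np.pi/2,np.pi/2,np.pi/2,np.pi/2,np.pi/2,-np.pi/2]; a=[0,0,0,.0525,.0775,0,.076]; d=[.267,0,.293,0,.3425,0,d7]
    T=np.eye(4)
    for i in range(7):
        ca,sa,c,s=np.cos(al[i]),np.sin(al[i]),np.cos(q[i]),np.sin(q[i])
        T=T@np.array([[c,-s,0,a[i]],[s*ca,c*ca,-sa,-d[i]*sa],[s*sa,c*sa,ca,d[i]*ca],[0,0,0,1]])
    return T
if __name__=='__main__':
    from h import pose,bot
    np.set_printoptions(precision=4,suppress=True)
    o=bot.get_obs(); print(FK(o['q'])); print(pose(o)); print(np.hypot(*o['eef_pos'][:2]),np.hypot(*FK(o['q'])[:2,3]))
    print(bot.read_camera('wrist')['hand_eye'])
E
python3 fk.py
```

```text
top handle 117 [ 0.537  -0.2187  0.0529] tips 48 [ 0.5868 -0.3504  0.0528] z80 [0.0484 0.0519 0.0555]
  tip 25 [ 0.6084 -0.3415  0.0537]
  tip 23 [ 0.5633 -0.3601  0.0518]
  handle rect ((536.2049560546875, -256.5706787109375), (29.98514747619629, 151.0982208251953), 3.8407673835754395)
  all [ 0.5533 -0.272   0.0519] [ 0.3669 -0.9303] ((557.6792602539062, -273.67236328125), (87.00553131103516, 199.08627319335938), 12.548066139221191)
top patch 670 ((512.1985473632812, 125.06168365478516), (77.32759857177734, 88.8084487915039), 81.00894927978516) [0.498  0.1263 0.0108]
  bar 1095 [0.5227 0.1989 0.1692] [-0.1573 -0.9875 -0.0037] [0.1579 0.169  0.1845]
  collar 25 [0.5174 0.1662 0.1741] 0.1820599839142838
  collar 33 [0.5048 0.0835 0.171 ] 0.1803988101191485
  plate ((519.4580688476562, 250.14096069335938), (259.35577392578125, 460.5481872558594), 0.49863648414611816)
  hung handle 165 [0.5354 0.2794 0.2483] [0.5485 0.2936 0.2631]
side handle 213 [ 0.5263 -0.2094  0.0546] tips 41 [ 0.5846 -0.3519  0.0535] z80 [0.0469 0.0541 0.0562]
  tip 18 [ 0.5578 -0.3635  0.0531]
  tip 23 [ 0.6055 -
[... 546 characters left out ...]
07395809826
  collar 57 [0.5114 0.1675 0.1743] 0.17981643881408838
  plate ((519.0362548828125, 175.20602416992188), (337.0819396972656, 193.07920837402344), 72.97373962402344)
  hung handle 572 [0.531  0.2864 0.2462] [0.5452 0.2926 0.2635]
[[ 0.3429 -0.9393 -0.008   0.1522]
 [-0.9389 -0.343   0.0297 -0.5727]
 [-0.0307 -0.0027 -0.9995  0.3103]
 [ 0.      0.      0.      1.    ]]
[[ 0.3427 -0.     -0.9394  0.2313]
 [ 0.9394 -0.      0.3427  0.6341]
 [-0.     -1.      0.      0.4047]
 [ 0.      0.      0.      1.    ]]
0.6750034943131545 0.592574205579032
[[ 1.      0.0005  0.0002 -0.0006]
 [-0.0001 -0.2921  0.9564  0.0304]
 [ 0.0005 -0.9564 -0.2921  0.0751]
 [ 0.      0.      0.      1.    ]]
```

```bash
cat > plan.py <<'E'
from h import *
np.set_printoptions(precision=3,suppress=True)
def frame(ax,a):  # jaw axis, approach
    x=np.array(ax,float); x/=np.linalg.norm(x); a=np.array(a,float); a-=x*(a@x); a/=np.linalg.norm(a)
    return np.stack([x,a,np.cross(x,a)],1)
def rel(grasp,Rt,back=0,o=None,base=None):
    "from pose base (measured now) to: grasp point at `grasp`, retreated by `back`"
    T=pose(o) if base is None else base
    p=np.array(grasp)-Rt[:,1]*(.155+back)
    d=T[:3,:3].T@(p-T[:3,3])*100
    rv=R.from_matrix(T[:3,:3].T@Rt).as_rotvec()
    return dict(x=d[0],y=d[1],z=d[2],ax=rv[0],ay=rv[1],az=rv[2]),p
def show(r): print({k:round(float(v),3) for k,v in r.items()})
XY=np.array([.376,-.927,0]); YY=np.array([.927,.376,0]); DN=np.array([0,0,-1.])
def pick(t=40): t=np.radians(t); return frame(YY,DN*np.cos(t)+XY*np.sin(t))
E
python3 - <<'E'
from plan import *
G=np.array([.529,-.214,.046])
up=pose()[:3,:3]
show(rel([.45,.35,.40],up)[0])
Rt=pick(40)
show(rel([.5,.0,.38],frame(YY,DN))[0])
r,p=rel(G,Rt,.12); show(r); print(p)
E
```

```text
{'x': -19.2, 'y': -15.031, 'z': -30.282, 'ax': 0.0, 'ay': 0.0, 'az': 0.0}
{'x': -50.366, 'y': -13.032, 'z': -46.974, 'ax': -0.0, 'ay': 0.836, 'az': 0.0}
{'x': -56.363, 'y': 14.805, 'z': -45.175, 'ax': -0.657, 'ay': 0.801, 'az': 0.291}
[ 0.463 -0.05   0.257]
```

Request:
carry_out(plan=[{"x": 0,"y": -5,"z": 0},{"x": -2,"y": -10,"z": -3},{"x": -5,"y": -14,"z": -7},{"x": -8,"y": -15,"z": -11},{"x": -11,"y": -15,"z": -15,"ay": 0.1},{"x": -14,"y": -15,"z": -19,"ay": 0.2},{"x": -17,"y": -15,"z": -23,"ay": 0.3},{"x": -20,"y": -15,"z": -27,"ay": 0.4},{"x": -24,"y": -15,"z": -31,"ay": 0.5},{"x": -28,"y": -15,"z": -34,"ay": 0.6},{"x": -32,"y": -15,"z": -37,"ay": 0.7},{"x": -36,"y": -15,"z": -40,"ay": 0.8}], gripper=1)

```text
invalid input
```

Run:
```python
from plan import *
o=bot.get_obs(); print(o['t'],o['q'],o['eef_pos'])
G=np.array([.529,-.214,.046])
Rt=pick(40)
r,p=rel(G,Rt,.12); show(r); print(p)
```

```text
1.25 [-1.329  0.477  0.022  1.555 -0.012  1.109 -0.083] [0.231 0.634 0.405]
{'x': -56.363, 'y': 14.805, 'z': -45.175, 'ax': -0.657, 'ay': 0.801, 'az': 0.291}
[ 0.463 -0.05   0.257]
```

Request:
carry_out(plan=[{"x": 0,"y": -5,"z": 0,"ax": 0,"ay": 0,"az": 0},{"x": -2,"y": -10,"z": -3,"ax": 0,"ay": 0,"az": 0},{"x": -5,"y": -14,"z": -7,"ax": 0,"ay": 0,"az": 0},{"x": -8,"y": -15,"z": -11,"ax": 0,"ay": 0,"az": 0},{"x": -11,"y": -15,"z": -15,"ax": 0,"ay": 0.1,"az": 0},{"x": -14,"y": -15,"z": -19,"ax": 0,"ay": 0.2,"az": 0},{"x": -17,"y": -15,"z": -23,"ax": 0,"ay": 0.3,"az": 0},{"x": -20,"y": -15,"z": -27,"ax": 0,"ay": 0.4,"az": 0},{"x": -24,"y": -15,"z": -31,"ax": 0,"ay": 0.5,"az": 0},{"x": -28,"y": -15,"z": -34,"ax": 0,"ay": 0.6,"az": 0},{"x": -32,"y": -15,"z": -37,"ax": 0,"ay": 0.7,"az": 0},{"x": -36,"y": -15,"z": -40,"ax": 0,"ay": 0.8,"az": 0}], gripper=1)

```text
t: 2.45
eef_pos: [0.4754, 0.1842, 0.555]
tool_rot: [0.692, -0.692, -0.147, 0.146]
contact_force: [1.6, 0.4, 0.4]
gripper_width: 1.001
```

Run:
```python
from plan import *
o=bot.get_obs(); print(o['t'],o['q'],o['eef_pos'])
G=np.array([.529,-.214,.046])
Rt=pick(40)
r,p=rel(G,Rt,.12); show(r); print(p)
```

```text
2.45 [-0.844  0.078  0.382  1.755 -0.03   1.314 -0.039] [0.475 0.184 0.555]
{'x': -10.688, 'y': 29.818, 'z': -20.919, 'ax': -0.699, 'ay': 0.03, 'az': 0.012}
[ 0.463 -0.05   0.257]
```

Request:
carry_out(plan=[{"x": -2,"y": 2,"z": -4,"ax": -0.07,"ay": 0,"az": 0},{"x": -4,"y": 5,"z": -8,"ax": -0.15,"ay": 0,"az": 0},{"x": -6,"y": 8,"z": -12,"ax": -0.25,"ay": 0,"az": 0},{"x": -8,"y": 11,"z": -16,"ax": -0.35,"ay": 0.01,"az": 0},{"x": -9.5,"y": 15,"z": -19,"ax": -0.45,"ay": 0.02,"az": 0.01},{"x": -10.7,"y": 19,"z": -20.9,"ax": -0.55,"ay": 0.03,"az": 0.01},{"x": -10.7,"y": 23,"z": -20.9,"ax": -0.65,"ay": 0.03,"az": 0.012},{"x": -10.7,"y": 27,"z": -20.9,"ax": -0.7,"ay": 0.03,"az": 0.012},{"x": -10.7,"y": 29.8,"z": -20.9,"ax": -0.7,"ay": 0.03,"az": 0.012},{"x": -10.7,"y": 29.8,"z": -20.9,"ax": -0.7,"ay": 0.03,"az": 0.012}])

```text
t: 3.45
eef_pos: [0.4613, -0.0497, 0.2542]
tool_rot: [-0.413, 0.89, 0.173, -0.084]
contact_force: [0.2, -0.1, 0.3]
gripper_width: 0.997
```

```bash
cat > y.py <<'E'
from plan import *
import sys
o=bot.get_obs(); print(o['t'],o['q'],o['eef_pos'])
p=shot('wrist'); W=cloud(p); save(p,sys.argv[1])
im=p['image'].astype(int)
ds=bot.cut_out(p,'yoke'); 
for d in ds[:3]: print(d['conf'],d['xy'],np.nanmedian(W[d['mask']],0))
near=np.hypot(W[...,0]-.55,W[...,1]+.28)<.14
m=near&(W[...,2]>.042)&(W[...,2]<.07)
red=(im[...,0]>130)&(im[...,1]<80)&(im[...,2]<80)
Q=W[m]; s=Q@XY; y=Q@YY
h=m&(im.max(-1)<70); 
dk=W[h]; sh=dk@XY
print('s range',np.percentile(s,[.5,99.5]),'y range',np.percentile(y,[.5,99.5]),'handle s',np.percentile(sh,[1,99]),'z',np.percentile(dk[:,2],[5,50,95]),'handle y',np.percentile(dk@YY,[2,50,98]))
hq=dk[(sh>np.percentile(sh,5))&(sh<np.percentile(sh,95))]
if len(hq)>20:
    mn=cv2.minAreaRect((hq[:,:2]*1000).astype(np.float32)); print(mn)
    v=np.linalg.svd(hq[:,:2]-hq[:,:2].mean(0),full_matrices=False)[2][0]; print('handle dir',v,hq.mean(0))
t=red&near&(W[...,2]>.03); n,lab=cv2.connectedComponents(t.astype(np.uint8))
for i in range(1,n):
    if (lab==i).sum()>30: print('tip',(lab==i).sum(),W[lab==i].mean(0))
E
python3 y.py w1
```

```text
3.45 [-0.736  0.449  0.596  2.305  0.982  0.539 -0.693] [ 0.461 -0.05   0.254]
0.95 [45.8, 253.9] [ 0.317 -0.389  0.012]
0.74 [550.6, 294.3] [ 0.789 -0.27   0.014]
0.59 [327.6, 270.2] [ 0.532 -0.237  0.054]
s range [0.363 0.554] y range [0.376 0.438] handle s [0.363 0.434] z [0.045 0.055 0.056] handle y [0.397 0.408 0.42 ]
((526.9464111328125, -213.5277862548828), (23.95805549621582, 65.42318725585938), 21.515472412109375)
handle dir [-0.36   0.933] [ 0.524 -0.204  0.054]
tip 120 [ 0.557 -0.362  0.054]
tip 111 [ 0.607 -0.343  0.053]
```

View pics/w1.png

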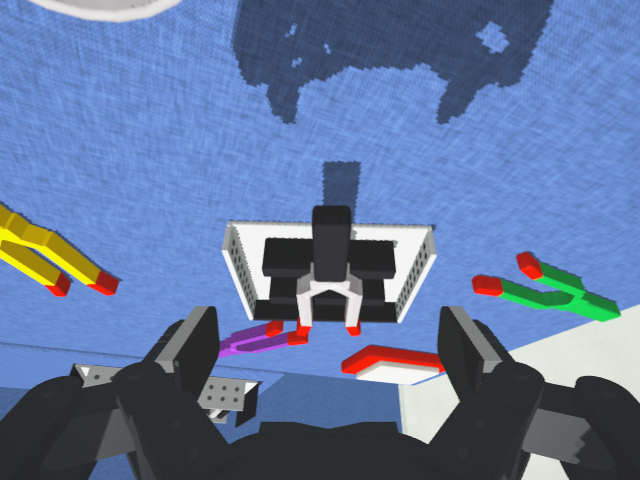

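```bash
sed -i 's/^XY=.*/XY=np.array([.369,-.9294,0]); YY=np.array([.9294,.369,0]); DN=np.array([0,0,-1.])/' plan.py
python3 - <<'E'
from plan import *
G=np.array([.5294,-.2193,.046]); Rt=pick(40)
for b in [.06,0]: show(rel(G,Rt,b)[0])
E
```

```text
{'x': -0.069, 'y': 6.378, 'z': -0.33, 'ax': 0.003, 'ay': 0.006, 'az': 0.004}
{'x': -0.091, 'y': 12.378, 'z': -0.315, 'ax': 0.003, 'ay': 0.006, 'az': 0.004}
```

Request:
carry_out(plan=[{"x": -0.07,"y": 3.2,"z": -0.3,"ax": 0,"ay": 0.006,"az": 0},{"x": -0.07,"y": 6.4,"z": -0.3,"ax": 0,"ay": 0.006,"az": 0},{"x": -0.1,"y": 8.5,"z": -0.3,"ax": 0.003,"ay": 0.006,"az": 0.004},{"x": -0.1,"y": 10.5,"z": -0.3,"ax": 0.003,"ay": 0.006,"az": 0.004},{"x": -0.1,"y": 12,"z": -0.3,"ax": 0.003,"ay": 0.006,"az": 0.004},{"x": -0.1,"y": 12.4,"z": -0.3,"ax": 0.003,"ay": 0.006,"az": 0.004},{"x": -0.1,"y": 12.4,"z": -0.3,"ax": 0.003,"ay": 0.006,"az": 0.004}])

```text
t: 4.25
eef_pos: [0.4939, -0.1271, 0.166]
tool_rot: [-0.415, 0.89, 0.171, -0.078]
contact_force: [1.1, -0.6, -0.0]
gripper_width: 1.002
```

Run:
```python
from plan import *
o=bot.get_obs();print(o['q'])
G=np.array([.5294,-.2193,.046]); Rt=pick(40)
show(rel(G,Rt,0)[0])
p=shot('wrist');save(p,'w2')
```

```text
[-0.614  0.766  0.709  2.258  1.357  0.205 -1.066]
{'x': -0.104, 'y': 0.038, 'z': 0.149, 'ax': 0.001, 'ay': -0.002, 'az': 0.002}
```

View pics/w2.png

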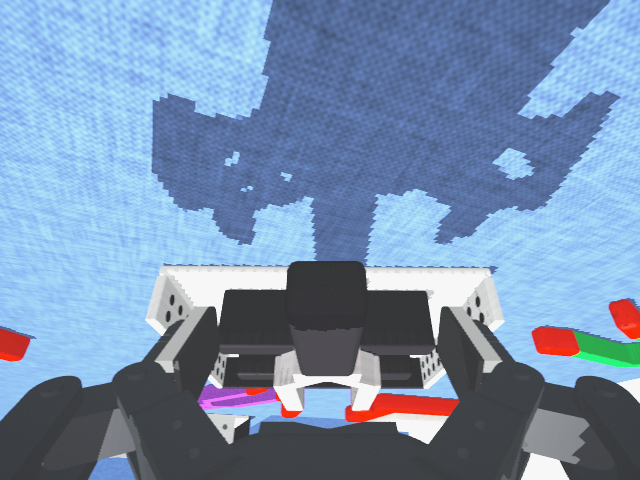

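The handle at (326,300) sits centred between the open pads, so I close the gripper.

Request:
carry_out(plan=[{"x": -0.1,"y": 0,"z": 0,"ax": 0,"ay": 0,"az": 0},{"x": -0.1,"y": 0,"z": 0,"ax": 0,"ay": 0,"az": 0},{"x": -0.1,"y": 0,"z": 0,"ax": 0,"ay": 0,"az": 0},{"x": -0.1,"y": 0,"z": 0,"ax": 0,"ay": 0,"az": 0},{"x": -0.1,"y": 0,"z": 0,"ax": 0,"ay": 0,"az": 0},{"x": -0.1,"y": 0,"z": 0,"ax": 0,"ay": 0,"az": 0},{"x": -0.1,"y": 0,"z": 0,"ax": 0,"ay": 0,"az": 0},{"x": -0.1,"y": 0,"z": 0,"ax": 0,"ay": 0,"az": 0}], gripper=0, newtons=100)

```text
t: 5.1
eef_pos: [0.4929, -0.127, 0.1662]
tool_rot: [-0.415, 0.89, 0.171, -0.078]
contact_force: [-2.6, 3.5, 5.2]
gripper_width: 0.261
```

Run:
```python
from plan import *
o=bot.get_obs();print(o['q'],o['gripper_width'])
T=pose(o); Rt=T[:3,:3]; g=T[:3,3]+Rt[:,1]*.155
print(g)
show(rel(g+[0,0,.2],Rt,0)[0])
show(rel(g+[-.0,.1,.3],Rt,0)[0])
```

```text
[-0.616  0.766  0.711  2.26   1.364  0.204 -1.073] 0.2614566012799278
[ 0.53  -0.22   0.048]
{'x': 0.07, 'y': -15.311, 'z': -12.868, 'ax': 0.0, 'ay': 0.0, 'az': 0.0}
{'x': 3.798, 'y': -28.935, 'z': -12.179, 'ax': 0.0, 'ay': 0.0, 'az': 0.0}
```

Request:
carry_out(plan=[{"x": 0,"y": -0.8,"z": -0.65,"ax": 0,"ay": 0,"az": 0},{"x": 0,"y": -2.3,"z": -1.9,"ax": 0,"ay": 0,"az": 0},{"x": 0,"y": -4.2,"z": -3.5,"ax": 0,"ay": 0,"az": 0},{"x": 0,"y": -6.5,"z": -5.5,"ax": 0,"ay": 0,"az": 0},{"x": 0,"y": -9,"z": -7.5,"ax": 0,"ay": 0,"az": 0},{"x": 0,"y": -11.5,"z": -9.6,"ax": 0,"ay": 0,"az": 0},{"x": 0,"y": -13.8,"z": -11.5,"ax": 0,"ay": 0,"az": 0},{"x": 0,"y": -15.3,"z": -12.9,"ax": 0,"ay": 0,"az": 0},{"x": 0,"y": -15.3,"z": -12.9,"ax": 0,"ay": 0,"az": 0},{"x": 0,"y": -15.3,"z": -12.9,"ax": 0,"ay": 0,"az": 0}])

```text
t: 6.1
eef_pos: [0.4918, -0.1274, 0.3655]
tool_rot: [-0.416, 0.89, 0.171, -0.078]
contact_force: [-0.4, -0.2, -4.1]
gripper_width: 0.265
```

```bash
python3 - <<'E'
from plan import *
o=bot.get_obs();print(o['q'],o['gripper_width'],o['contact_force'])
T=pose(o)
for n in ['top','side','wrist']:
    p=shot(n); W=cloud(p); im=p['image'].astype(int)
    if n!='top': save(p,'lift_'+n)
    red=(im[...,0]>130)&(im[...,1]<80)&(im[...,2]<80)
    t=red&(W[...,2]>.1)&(W[...,1]<-.1); k,lab=cv2.connectedComponents(t.astype(np.uint8))
    for i in range(1,k):
        if (lab==i).sum()>8: print(n,'tip',(lab==i).sum(),W[lab==i].mean(0))
    m=(W[...,2]>.15)&(W[...,2]<.35)&(np.abs(W@np.array([.9294,.369,0])-.41)<.04)&(W@XY>.3)&(W@XY<.6)
    m&=(im.min(-1)>90)
    if m.sum()>20:
        Q=W[m]; s=Q@XY; print(n,'steel',m.sum(),np.polyfit(s,Q[:,2],1))
print('grasp',T[:3,3]+T[:3,1]*.155)
E
python3 -c "
import cv2,numpy as np
a=cv2.imread('pics/lift_side.png');cv2.imwrite('pics/lift.png',np.vstack([cv2.resize(a[100:350,200:450],(500,500))]))" 2>/dev/null; ls pics
```

```text
[-0.539  0.236  0.556  2.165  0.879  0.7   -0.305] 0.2648689108818742 [-0.354 -0.238 -4.062]
top tip 50 [ 0.607 -0.343  0.251]
top tip 49 [ 0.561 -0.362  0.251]
top steel 588 [-0.018  0.259]
side tip 24 [ 0.606 -0.343  0.25 ]
side steel 180 [-0.103  0.301]
wrist tip 87 [ 0.557 -0.358  0.253]
wrist tip 86 [ 0.597 -0.332  0.254]
wrist steel 2516 [-0.012  0.257]
grasp [ 0.529 -0.22   0.247]
lift.png
lift_side.png
lift_wrist.png
side0.png
top0.png
w1.png
w2.png
```

View pics/lift_side.png

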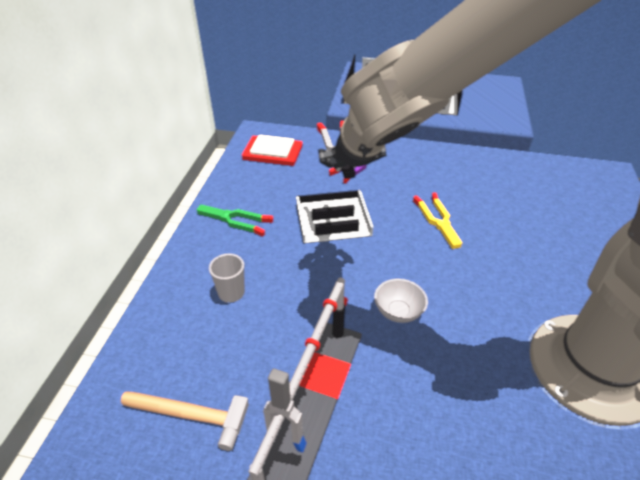

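Side view: the yoke is in the gripper, clear of the tray (about (345,140)), and the tray is empty at (333,213). Next I fit the bar as a cylinder from both cameras.

```bash
cat > bar.py <<'E'
from plan import *
from scipy.optimize import least_squares
def fit(cams=('top','side')):
    b=np.array([.156,.9878,0]); b/=np.linalg.norm(b)
    out=[]
    for n in cams:
        p=shot(n); W=cloud(p); im=p['image'].astype(int)
        red=(im[...,0]>120)&(im[...,1]<90)&(im[...,2]<90)
        d=W-np.array([.511,.125,.168]); s=d@b; c=d@np.array([b[1],-b[0],0])
        m=(np.abs(c)<.02)&(np.abs(d[...,2])<.025)&~red
        bay=m&(np.abs(s)<.033)|m&(s>-.085)&(s<-.06)
        Q=W[m&(np.abs(s)<.11)&~((np.abs(s)>.034)&(np.abs(s)<.056))]
        def res(v):
            ax=np.array([v[2],1,v[4]]); ax/=np.linalg.norm(ax)
            e=Q-np.array([v[0],.125,v[1]]); e=e-np.outer(e@ax,ax)
            return np.linalg.norm(e,axis=1)-.007
        f=least_squares(res,[.511,.168,.158,0,0],loss='soft_l1',f_scale=.001)
        print(n,len(Q),'x,z at y=.125',f.x[:2],'dx/dy',f.x[2],'dz/dy',f.x[4],'rms',np.sqrt(np.mean(f.fun**2)))
        C=d[red&0 | (red&(np.abs(c)<.03)&(np.abs(d[...,2])<.03))]; sc=C@b
        for k in (-1,1):
            q=sc[(sc*k>.02)&(sc*k<.07)]; print('  collar s',len(q),q.min() if len(q) else 0,q.mean() if len(q) else 0,q.max() if len(q) else 0)
        out.append(f.x)
    return out
if __name__=='__main__': fit()
E
python3 bar.py
```

```text
bash:   797 Killed                     python3 bar.py
```

```bash
sed -i 's/d\[red&0 | (red&/d[(red\&/' bar.py; sed -i 's/<.03))\]; sc/<.03))]; sc/' bar.py; python3 bar.py
```

```text
top 445 x,z at y=.125 [0.511 0.164] dx/dy 0.15880856725142517 dz/dy 0.00012256039683196065 rms 0.0020020184417128043
  collar s 37 -0.046344184016434115 -0.04214694633416569 -0.03765463001610515
  collar s 38 0.03785111418451151 0.041358356672445654 0.044970150275397754
side 765 x,z at y=.125 [0.508 0.166] dx/dy 0.16143299590433688 dz/dy 0.0014841416432242046 rms 0.0020336340850474833
  collar s 60 -0.04751439839818025 -0.0415458895527355 -0.038558519982811096
  collar s 68 0.035937724358008995 0.04217853048551811 0.04505529638652674
```

```bash
cat > hang.py <<'E'
from plan import *
b=np.array([.1585,.9874,0]); b/=np.linalg.norm(b)
O=np.array([.510,.125,.165])
def tgt(Tool0):
    X=np.array([.369,-.9294,-.012]); X/=np.linalg.norm(X); Y=YY; Ry=np.stack([X,Y,np.cross(X,Y)],1)
    Xh=DN; Yh=np.array([b[1],-b[0],0]); Rh=np.stack([Xh,Yh,np.cross(Xh,Yh)],1)
    return Rh@Ry.T@Tool0
E
python3 - <<'E'
from hang import *
T=pose(); Rt=tgt(T[:3,:3]); np.save('Rt.npy',Rt); print(Rt)
show(rel(O+[0,0,.057+.2],Rt)[0]); rv=R.from_matrix(T[:3,:3].T@Rt); print(np.degrees(rv.magnitude()))
# midway: half rotation
g0=T[:3,3]+T[:3,1]*.155
for f in (.25,.5,.75,1):
    Rm=T[:3,:3]@R.from_rotvec(rv.as_rotvec()*f).as_matrix()
    g=g0+(O+[0,0,.257]-g0)*[f,f,min(1,1.6*f)]; r,p=rel(g,Rm); print(f,g,p); show(r)
E
```

```text
[[ 0.987  0.121  0.104]
 [-0.16   0.748  0.644]
 [ 0.    -0.652  0.758]]
{'x': 4.971, 'y': -20.255, 'z': -0.412, 'ax': 1.517, 'ay': 0.594, 'az': -0.047}
93.39673456538641
0.25 [ 0.524 -0.134  0.317] [ 0.5   -0.091  0.464]
{'x': 2.143, 'y': -9.536, 'z': -3.942, 'ax': 0.379, 'ay': 0.149, 'az': -0.012}
0.5 [ 0.52  -0.047  0.387] [ 0.504 -0.062  0.54 ]
{'x': 3.524, 'y': -17.051, 'z': -6.923, 'ax': 0.759, 'ay': 0.297, 'az': -0.023}
0.75 [0.515 0.039 0.422] [ 0.501 -0.032  0.559]
{'x': 4.362, 'y': -20.371, 'z': -5.91, 'ax': 1.138, 'ay': 0.446, 'az': -0.035}
1 [0.51  0.125 0.422] [0.491 0.009 0.523]
{'x': 4.971, 'y': -20.255, 'z': -0.412, 'ax': 1.517, 'ay': 0.594, 'az': -0.047}
```

Request:
carry_out(plan=[{"x": 0.4,"y": -1.8,"z": -0.7,"ax": 0.07,"ay": 0.028,"az": -0.002},{"x": 1.0,"y": -4.2,"z": -1.7,"ax": 0.165,"ay": 0.065,"az": -0.005},{"x": 1.6,"y": -7.0,"z": -2.9,"ax": 0.275,"ay": 0.108,"az": -0.008},{"x": 2.15,"y": -9.6,"z": -4.0,"ax": 0.38,"ay": 0.149,"az": -0.012},{"x": 2.6,"y": -12.0,"z": -5.0,"ax": 0.49,"ay": 0.19,"az": -0.015},{"x": 3.1,"y": -14.5,"z": -6.0,"ax": 0.62,"ay": 0.243,"az": -0.019},{"x": 3.5,"y": -17.0,"z": -6.9,"ax": 0.76,"ay": 0.297,"az": -0.023},{"x": 3.8,"y": -18.4,"z": -6.8,"ax": 0.885,"ay": 0.346,"az": -0.027},{"x": 4.1,"y": -19.4,"z": -6.4,"ax": 1.01,"ay": 0.396,"az": -0.031},{"x": 4.36,"y": -20.3,"z": -5.9,"ax": 1.138,"ay": 0.446,"az": -0.035},{"x": 4.6,"y": -20.5,"z": -4.2,"ax": 1.265,"ay": 0.495,"az": -0.039},{"x": 4.8,"y": -20.5,"z": -2.4,"ax": 1.39,"ay": 0.544,"az": -0.043}])

```text
t: 7.6
eef_pos: [0.4948, -0.0043, 0.5374]
tool_rot: [0.912, -0.406, 0.011, -0.063]
contact_force: [-0.6, 1.2, -3.4]
gripper_width: 0.263
```

Run:
```python
from hang import *
o=bot.get_obs(); print(o['q'],o['eef_pos'],o['gripper_width'],o['contact_force'])
show(rel(O+[0,0,.057+.2],np.load('Rt.npy'))[0])
```

```text
[-0.361  0.074  0.487  1.889 -0.815  1.275  0.298] [ 0.495 -0.004  0.537] 0.26279054227775805 [-0.598  1.154 -3.408]
{'x': -0.568, 'y': 1.904, 'z': 0.008, 'ax': 0.124, 'ay': 0.048, 'az': -0.004}
```

Request:
carry_out(plan=[{"x": -0.3,"y": 1.0,"z": 0,"ax": 0.06,"ay": 0.024,"az": -0.002},{"x": -0.57,"y": 1.9,"z": 0,"ax": 0.124,"ay": 0.048,"az": -0.004},{"x": -0.57,"y": 1.9,"z": 0,"ax": 0.124,"ay": 0.048,"az": -0.004},{"x": -0.57,"y": 1.9,"z": 0,"ax": 0.124,"ay": 0.048,"az": -0.004},{"x": -0.57,"y": 1.9,"z": 0,"ax": 0.124,"ay": 0.048,"az": -0.004}])

```text
t: 8.1
eef_pos: [0.4915, 0.0085, 0.5234]
tool_rot: [0.934, -0.348, 0.027, -0.076]
contact_force: [-0.6, 0.3, -1.4]
gripper_width: 0.263
```

```bash
cat > st.py <<'E'
from hang import *
import sys
o=bot.get_obs(); print('t',o['t'],'q',o['q'],'F',o['contact_force'],'w',o['gripper_width'])
h=float(sys.argv[1]); Rt=np.load('Rt.npy'); T=pose(o)
g=T[:3,3]+T[:3,1]*.155; print('grip rel bay: across',(g-O)@[b[1],-b[0],0],'along',(g-O)@b,'z',g[2],'-> O height',g[2]-.057)
show(rel(O+[0,0,.057+h],Rt)[0])
for n in sys.argv[2:]:
    p=shot(n); save(p,f'h{h}_{n}'); W=cloud(p); im=p['image'].astype(int)
    red=(im[...,0]>120)&(im[...,1]<80)&(im[...,2]<80)
    t=red&(np.abs(W[...,0]-.51)<.07)&(np.abs(W[...,1]-.125)<.06)&(W[...,2]>.04); k,lab=cv2.connectedComponents(t.astype(np.uint8))
    for i in range(1,k):
        if (lab==i).sum()>8: 
            q=W[lab==i].mean(0); print(n,'red',(lab==i).sum(),q,'across',(q-O)@[b[1],-b[0],0],'along',(q-O)@b)
E
python3 st.py .14 top side
```

```text
t 8.1 q [-0.352  0.088  0.482  1.939 -0.958  1.274  0.341] F [-0.637  0.285 -1.411] w 0.26254416127554764
grip rel bay: across 0.0005362904116048968 along -0.0006665895774313449 z 0.4220569609291732 -> O height 0.3650569609291732
{'x': -0.047, 'y': 3.978, 'z': -4.532, 'ax': 0.002, 'ay': 0.001, 'az': 0.001}
side red 73 [0.534 0.128 0.279] across 0.022784907301549476 along 0.006540765480994864
side red 111 [0.484 0.134 0.281] across -0.02723929568592146 along 0.00489049307386328
side red 75 [0.5   0.085 0.173] across -0.0036835977501289683 along -0.041609663569459616
side red 70 [0.512 0.167 0.173] across -0.004408469464715614 along 0.042097988247869075
```

View pics/h0.14_side.png

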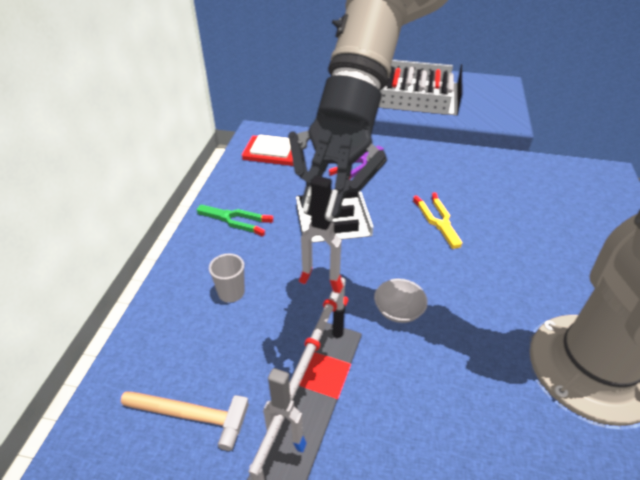

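Side view: the fork hangs legs down above the bay, with its tips at (305,280) and (337,285) straddling the bar between the collars at (335,300) and (312,343). I lower it until just above the seat.

Request:
carry_out(plan=[{"x": -0.05,"y": 1.3,"z": -1.5,"ax": 0.002,"ay": 0.001,"az": 0.001},{"x": -0.05,"y": 2.6,"z": -3.0,"ax": 0.002,"ay": 0.001,"az": 0.001},{"x": -0.05,"y": 4.0,"z": -4.55,"ax": 0.002,"ay": 0.001,"az": 0.001},{"x": -0.05,"y": 5.0,"z": -5.7,"ax": 0.002,"ay": 0.001,"az": 0.001},{"x": -0.05,"y": 6.0,"z": -6.9,"ax": 0.002,"ay": 0.001,"az": 0.001},{"x": -0.05,"y": 7.0,"z": -8.05,"ax": 0.002,"ay": 0.001,"az": 0.001},{"x": -0.05,"y": 8.0,"z": -9.2,"ax": 0.002,"ay": 0.001,"az": 0.001},{"x": -0.05,"y": 9.0,"z": -10.4,"ax": 0.002,"ay": 0.001,"az": 0.001},{"x": -0.05,"y": 9.85,"z": -11.35,"ax": 0.002,"ay": 0.001,"az": 0.001},{"x": -0.05,"y": 9.85,"z": -11.35,"ax": 0.002,"ay": 0.001,"az": 0.001},{"x": -0.05,"y": 9.85,"z": -11.35,"ax": 0.002,"ay": 0.001,"az": 0.001}])

```text
t: 9.3
eef_pos: [0.4916, 0.0091, 0.3738]
tool_rot: [0.935, -0.347, 0.027, -0.075]
contact_force: [0.4, 0.3, -2.2]
gripper_width: 0.267
```

```bash
python3 st.py .02 side
```

```text
t 9.3 q [-0.297  0.292  0.461  2.107 -1.148  1.158  0.704] F [ 0.443  0.331 -2.177] w 0.26744536589712986
grip rel bay: across 0.000531992209921264 along 0.00013307159132176856 z 0.272763100120189 -> O height 0.215763100120189
{'x': -0.048, 'y': 1.996, 'z': -2.332, 'ax': -0.001, 'ay': 0.0, 'az': 0.001}
side red 116 [0.521 0.152 0.156] across 0.00686419985266614 along 0.028165189596210026
side red 86 [0.483 0.134 0.131] across -0.028156222590952955 along 0.004327329902639664
```

View pics/h0.02_side.png

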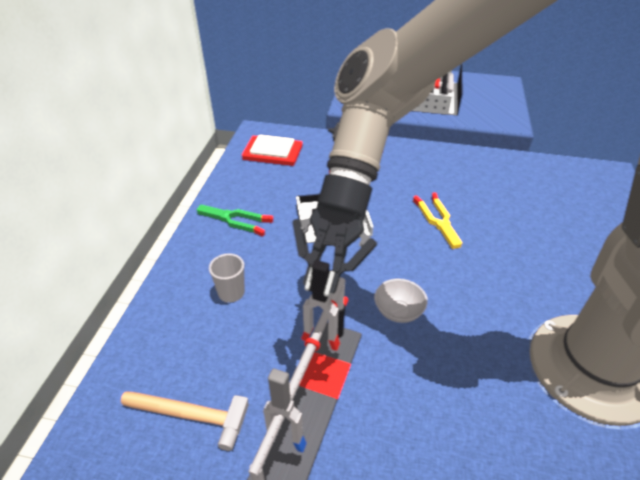

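The fork straddles the bar with no contact yet: the legs are on either side at (308,330) and (340,335), with the collars beyond them. Lowering gently.

Request:
carry_out(plan=[{"x": -0.05,"y": 0.5,"z": -0.58,"ax": 0,"ay": 0,"az": 0},{"x": -0.05,"y": 1.0,"z": -1.17,"ax": 0,"ay": 0,"az": 0},{"x": -0.05,"y": 1.5,"z": -1.75,"ax": 0,"ay": 0,"az": 0},{"x": -0.05,"y": 2.0,"z": -2.33,"ax": 0,"ay": 0,"az": 0},{"x": -0.05,"y": 2.28,"z": -2.65,"ax": 0,"ay": 0,"az": 0},{"x": -0.05,"y": 2.28,"z": -2.65,"ax": 0,"ay": 0,"az": 0},{"x": -0.05,"y": 2.28,"z": -2.65,"ax": 0,"ay": 0,"az": 0}])

```text
t: 10.05
eef_pos: [0.4914, 0.0091, 0.3391]
tool_rot: [0.935, -0.346, 0.027, -0.076]
contact_force: [0.3, -0.7, -2.2]
gripper_width: 0.264
```

```bash
python3 st.py 0
```

```text
t 10.05 q [-0.278  0.352  0.447  2.133 -1.202  1.138  0.795] F [ 0.257 -0.709 -2.212] w 0.26380554301399867
grip rel bay: across 0.00034274332163674584 along 0.0001465768169087911 z 0.23808994165798975 -> O height 0.18108994165798975
{'x': -0.021, 'y': 1.038, 'z': -1.216, 'ax': -0.001, 'ay': 0.001, 'az': 0.001}
```

Request:
carry_out(plan=[{"x": 0,"y": 0.13,"z": -0.15,"ax": 0,"ay": 0,"az": 0},{"x": 0,"y": 0.26,"z": -0.3,"ax": 0,"ay": 0,"az": 0},{"x": 0,"y": 0.39,"z": -0.45,"ax": 0,"ay": 0,"az": 0},{"x": 0,"y": 0.52,"z": -0.61,"ax": 0,"ay": 0,"az": 0},{"x": 0,"y": 0.65,"z": -0.76,"ax": 0,"ay": 0,"az": 0},{"x": 0,"y": 0.65,"z": -0.76,"ax": 0,"ay": 0,"az": 0}])

```text
t: 10.65
eef_pos: [0.4913, 0.0091, 0.3288]
tool_rot: [0.935, -0.347, 0.027, -0.076]
contact_force: [-0.3, -0.1, -3.0]
gripper_width: 0.264
```

Request:
carry_out(plan=[{"x": 0,"y": 0.06,"z": -0.08,"ax": 0,"ay": 0,"az": 0},{"x": 0,"y": 0.13,"z": -0.15,"ax": 0,"ay": 0,"az": 0},{"x": 0,"y": 0.2,"z": -0.23,"ax": 0,"ay": 0,"az": 0},{"x": 0,"y": 0.2,"z": -0.23,"ax": 0,"ay": 0,"az": 0}])

```text
t: 11.05
eef_pos: [0.4913, 0.0091, 0.3256]
tool_rot: [0.935, -0.347, 0.028, -0.076]
contact_force: [-0.8, -0.6, -2.6]
gripper_width: 0.262
```

Request:
carry_out(plan=[{"x": 0,"y": 0.03,"z": -0.04,"ax": 0,"ay": 0,"az": 0},{"x": 0,"y": 0.06,"z": -0.08,"ax": 0,"ay": 0,"az": 0},{"x": 0,"y": 0.1,"z": -0.12,"ax": 0,"ay": 0,"az": 0},{"x": 0,"y": 0.1,"z": -0.12,"ax": 0,"ay": 0,"az": 0}])

```text
t: 11.45
eef_pos: [0.4912, 0.0091, 0.324]
tool_rot: [0.935, -0.347, 0.028, -0.075]
contact_force: [-0.8, 0.6, -2.6]
gripper_width: 0.262
```

Request:
carry_out(plan=[{"x": 0,"y": 0.03,"z": -0.04,"ax": 0,"ay": 0,"az": 0},{"x": 0,"y": 0.06,"z": -0.08,"ax": 0,"ay": 0,"az": 0},{"x": 0,"y": 0.1,"z": -0.12,"ax": 0,"ay": 0,"az": 0},{"x": 0,"y": 0.1,"z": -0.12,"ax": 0,"ay": 0,"az": 0}])

```text
t: 11.85
eef_pos: [0.4912, 0.009, 0.3233]
tool_rot: [0.935, -0.345, 0.027, -0.075]
contact_force: [-3.4, -1.7, 5.7]
gripper_width: 0.259
```

Request:
carry_out(plan=[{"x": 0,"y": 0,"z": 0,"ax": 0,"ay": 0,"az": 0},{"x": 0,"y": 0,"z": 0,"ax": 0,"ay": 0,"az": 0},{"x": 0,"y": 0,"z": 0,"ax": 0,"ay": 0,"az": 0},{"x": 0,"y": 0,"z": 0,"ax": 0,"ay": 0,"az": 0}])

```text
t: 12.25
eef_pos: [0.4912, 0.009, 0.3234]
tool_rot: [0.935, -0.345, 0.027, -0.075]
contact_force: [-2.9, -1.9, 2.6]
gripper_width: 0.266
```

```bash
python3 st.py 0 wrist
```

```text
t 12.25 q [-0.268  0.381  0.438  2.143 -1.228  1.133  0.837] F [-2.897 -1.866  2.649] w 0.26555892695698097
grip rel bay: across 4.2941290998588955e-05 along 0.0002568398331433787 z 0.2226140162487626 -> O height 0.1656140162487626
{'x': -0.0, 'y': 0.021, 'z': -0.013, 'ax': -0.003, 'ay': 0.0, 'az': 0.0}
wrist red 123 [0.528 0.113 0.098] across 0.02006753830620607 along -0.008830062502877975
wrist red 94 [0.485 0.12  0.084] across -0.02419815054862632 along -0.00887828291535996
```

View pics/h0.0_wrist.png

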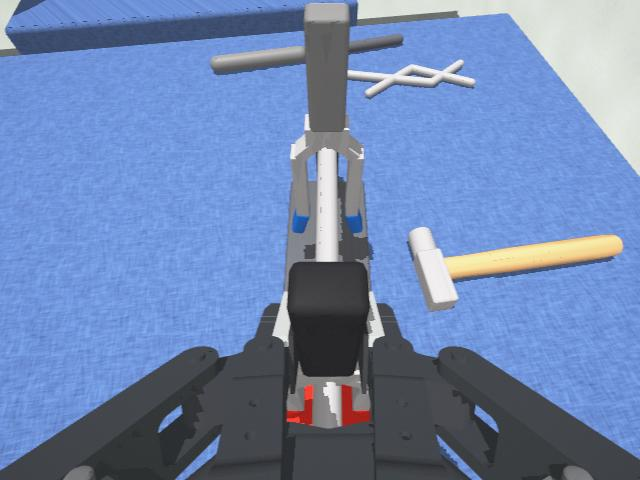

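Wrist view: the black handle at (328,320) is in line with the bar at (327,220), and the bar bears the fork. The side force of about -3 N in x says the fork sits roughly 1 mm off towards +x. I shift to centre it, then ease down the rest.

Request:
carry_out(plan=[{"x": -0.05,"y": 0,"z": 0,"ax": 0,"ay": 0,"az": 0},{"x": -0.1,"y": 0,"z": 0,"ax": 0,"ay": 0,"az": 0},{"x": -0.1,"y": 0,"z": 0,"ax": 0,"ay": 0,"az": 0},{"x": -0.1,"y": 0,"z": 0,"ax": 0,"ay": 0,"az": 0}])

```text
t: 12.7
eef_pos: [0.4903, 0.0091, 0.3232]
tool_rot: [0.935, -0.346, 0.027, -0.075]
contact_force: [0.5, 0.5, -3.1]
gripper_width: 0.265
```

Request:
carry_out(plan=[{"x": 0,"y": 0.03,"z": -0.04,"ax": 0,"ay": 0,"az": 0},{"x": 0,"y": 0.06,"z": -0.07,"ax": 0,"ay": 0,"az": 0},{"x": 0,"y": 0.06,"z": -0.07,"ax": 0,"ay": 0,"az": 0},{"x": 0,"y": 0.06,"z": -0.07,"ax": 0,"ay": 0,"az": 0}])

```text
t: 13.1
eef_pos: [0.4904, 0.0091, 0.3227]
tool_rot: [0.935, -0.345, 0.027, -0.076]
contact_force: [-1.3, -1.2, 4.7]
gripper_width: 0.263
```

Bearing load is now about 7 N, mostly vertical. I hold it there, then open.

Request:
carry_out(plan=[{"x": -0.02,"y": 0,"z": 0,"ax": 0,"ay": 0,"az": 0},{"x": -0.02,"y": 0,"z": 0,"ax": 0,"ay": 0,"az": 0},{"x": -0.02,"y": 0,"z": 0,"ax": 0,"ay": 0,"az": 0},{"x": -0.02,"y": 0,"z": 0,"ax": 0,"ay": 0,"az": 0}])

```text
t: 13.5
eef_pos: [0.4904, 0.0091, 0.3228]
tool_rot: [0.935, -0.345, 0.027, -0.076]
contact_force: [-0.4, -1.1, 2.5]
gripper_width: 0.263
```

Request:
carry_out(plan=[{"x": 0,"y": 0,"z": 0,"ax": 0,"ay": 0,"az": 0},{"x": 0,"y": 0,"z": 0,"ax": 0,"ay": 0,"az": 0},{"x": 0,"y": 0,"z": 0,"ax": 0,"ay": 0,"az": 0},{"x": 0,"y": 0,"z": 0,"ax": 0,"ay": 0,"az": 0},{"x": 0,"y": 0,"z": 0,"ax": 0,"ay": 0,"az": 0},{"x": 0,"y": 0,"z": 0,"ax": 0,"ay": 0,"az": 0}], gripper=0.8, newtons=20)

```text
t: 14.1
eef_pos: [0.4903, 0.0091, 0.3227]
tool_rot: [0.935, -0.345, 0.027, -0.076]
contact_force: [-0.1, 0.1, 0.4]
gripper_width: 0.796
```

```bash
python3 st.py 0 wrist top
```

```text
t 14.1 q [-0.268  0.381  0.438  2.146 -1.23   1.131  0.84 ] F [-0.081  0.084  0.372] w 0.796243988310794
grip rel bay: across -0.0007013617911913084 along 0.0002803944094866586 z 0.22202973595988343 -> O height 0.16502973595988343
{'x': 0.087, 'y': -0.019, 'z': 0.035, 'ax': -0.004, 'ay': 0.001, 'az': 0.001}
wrist red 21 [0.524 0.123 0.091] across 0.014500356877501324 along -9.285493292375149e-05
wrist red 154 [0.482 0.122 0.082] across -0.02744701508392909 along -0.007094291814808538
wrist red 149 [0.533 0.114 0.081] across 0.024814783638343805 along -0.007133181382514696
top red 33 [0.517 0.166 0.172] across 0.0007848854075558787 along 0.04188149742759808
```

View pics/h0.0_wrist.png

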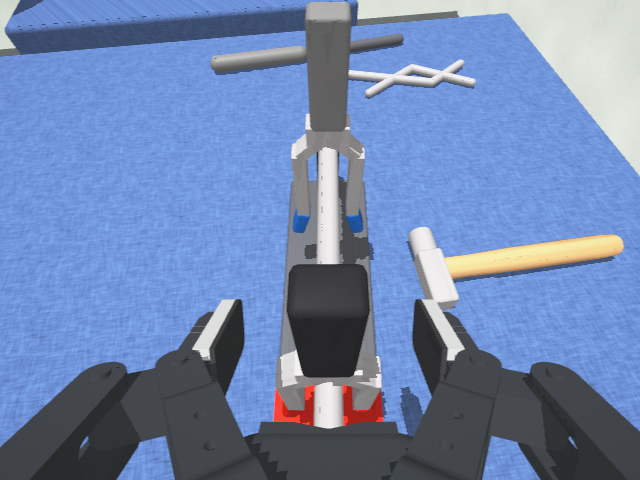

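The wrist view shows the yoke hanging free and upright at (328,320), with both pads clear. Retreating along the tool axis.

Request:
carry_out(plan=[{"x": 0,"y": -1,"z": 0,"ax": 0,"ay": 0,"az": 0},{"x": 0,"y": -3,"z": 0,"ax": 0,"ay": 0,"az": 0},{"x": 0,"y": -6,"z": 0,"ax": 0,"ay": 0,"az": 0},{"x": 0,"y": -9,"z": 0,"ax": 0,"ay": 0,"az": 0},{"x": 0,"y": -12,"z": 0,"ax": 0,"ay": 0,"az": 0},{"x": 0,"y": -15,"z": 0,"ax": 0,"ay": 0,"az": 0},{"x": 0,"y": -15,"z": 0,"ax": 0,"ay": 0,"az": 0},{"x": 0,"y": -15,"z": 0,"ax": 0,"ay": 0,"az": 0},{"x": 0,"y": -15,"z": 0,"ax": 0,"ay": 0,"az": 0},{"x": 0,"y": -15,"z": 0,"ax": 0,"ay": 0,"az": 0}])

```text
t: 15.2
eef_pos: [0.4718, -0.1025, 0.4195]
tool_rot: [0.935, -0.345, 0.027, -0.075]
contact_force: [0.3, 1.5, -0.5]
gripper_width: 0.799
```

```bash
cat > chk.py <<'E'
from hang import *
o=bot.get_obs(); print(o['t'],o['eef_pos'],o['joint_vel'].max())
for n in ['side','wrist']:
    p=shot(n); save(p,'end_'+n); W=cloud(p); d=W-O; im=p['image'].astype(int)
    s=d@b; c=d@np.array([b[1],-b[0],0]); z=W[...,2]
    h=(np.abs(s)<.05)&(np.abs(c)<.05)&(im.max(-1)<70)&(z>.18)&(z<.3)
    q=np.stack([s[h],c[h],z[h]],1); print(n,'handle',len(q),q.mean(0),'top z',np.percentile(q[:,2],99),'lean along/across per z',np.polyfit(q[:,2],q[:,0],1)[0],np.polyfit(q[:,2],q[:,1],1)[0])
    red=(im[...,0]>120)&(im[...,1]<80)&(im[...,2]<80)&(np.abs(s)<.04)&(np.abs(c)<.05)&(z>.05)&(z<.12)
    k,lab=cv2.connectedComponents(red.astype(np.uint8))
    for i in range(1,k):
        if (lab==i).sum()>15: m=lab==i; print('  tip',m.sum(),s[m].mean(),c[m].mean(),z[m].min(),z[m].max())
    for t in ['cup','mallet','bowl']:
        for r in bot.cut_out(p,t)[:1]: print('  ',t,r['conf'],np.nanmedian(W[r['mask']],0))
E
python3 chk.py
```

```text
15.2 [ 0.472 -0.102  0.419] 0.0023517114825050874
side handle 534 [ 0.007 -0.004  0.234] top z 0.2621582741643302 lean along/across per z -0.08117061061702435 -0.009055269659064965
  tip 84 0.005395479567084384 -0.02965758868271122 0.0656200997261619 0.09123430888378847
   cup 0.68 [ 0.74  -0.032  0.057]
   mallet 0.61 [0.693 0.248 0.023]
   bowl 0.8 [ 0.376 -0.078  0.021]
wrist handle 2312 [-0.006 -0.001  0.238] top z 0.262141232482169 lean along/across per z 0.09598985060853141 -0.0063791462403847915
  tip 145 -0.006209061244462381 -0.02799134654251772 0.06739288164494311 0.09656683887038242
  tip 140 -0.006149640195905445 0.02473355633893267 0.06608867044930367 0.09280216851536438
   mallet 0.96 [0.697 0.237 0.024]
```

View pics/end_side.png

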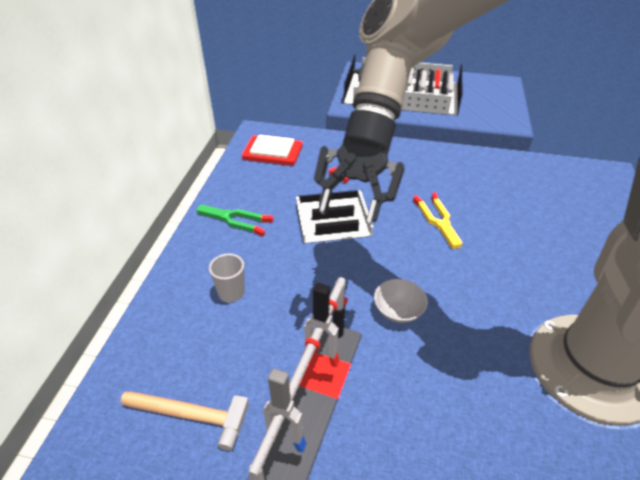

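```bash
python3 -c "
from station import bot
print(bot.hand_in())"
```

```text
the job is handed in; nothing more can be done
None
```

The red-tipped yoke is hanging on the rail between the red collars, and the job is handed in (about 15 s of robot time; no verdict is reported). I gripped it by the handle in the tray and turned it legs down over the bay. Then I lowered it until the rail bore it, shifted it 1 mm sideways to centre the bar in the V, eased it down again and let go. The wrist force changed by at most about 8 N at any reading.

**Last checks:**
- **Position:** the yoke hangs within about 1–4 mm of mid-bay across the bar. The wrist view gives about 1 mm and the side view about 4 mm, but that camera also placed the collars about 4 mm off. Along the bar it is within about 1 mm, taking the middle of the two views.
- **Height:** the handle top at 262 mm and the tips at 66 mm put the origin near 167 mm. The cylinder fits put the bar axis at 164–166 mm and the collars at about 168 mm, so the bar is home in the crotch within measuring error.
- **Lean:** across the bar it is under 1 degree. Along the bar the two views gave about 5 degrees in opposite directions; I put this down to camera-side bias and take the lean as near zero.
- **Surroundings:** the cup, mallet and bowl were within about 3 mm of where they started, as seen by the side camera. The other yoke looked plumb in the pictures; I did not measure its swing. The arm was still and clear of everything.

The first move call was refused as invalid because its rows did not carry all six numbers; it moved nothing.

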